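# Run the wing nut onto the inclined tube-rotator spindle

## Robot

A 6-joint arm with a two-finger parallel gripper is mounted at the origin on a cart in front of the work surface, level with it; the furniture and walls round the work are solid. World frame = base frame: x ahead of the robot, y to its left, z up, the work surface at z = 0. Lengths are in m, angles in rad, forces in N, time in s.
With the tool pointing down it reaches from about 0.4 to 0.825 m from the base axis. Payload 7 kg.
Tool frame: the origin (TCP) lies midway between the tips of the shut fingers; the grasp point (between the pads) lies arm.hold_point_z behind it (arm.hold_point_z is the distance from the TCP to the grasp point, in m); z points along the fingers, y is the line along which they close (so a half turn about z gives the same grasp; the last joint's range is limited). The gripper opens to 88 mm and grips with 3 to 60 N. Pads are 19 mm wide; open, the fingers measure 130 mm over their backs; the gripper's body (78 mm by 193 mm) begins 47 mm behind the grasp point.
Start: joints at [-0.956, 0.359, 0.012, 0, -1.224, -0.288], TCP at [0.217, -0.639, 0.199] pointing down, gripper open.
Joint ranges: [-3.07, 3.07], [-1.43, 2.12], [-1.02, 1.25], [-3.03, 1.67], [-3.05, -0], [-3.03, 3.03]. Speed limits (rad/s): [2.39, 2.39, 3.01, 3.14, 3.14, 3.14].

## Interface

Orientations are given as [roll, pitch, yaw] about the fixed x, y, z axes, in that order (R = Rz(yaw) Ry(pitch) Rx(roll)).
In Python, from station import arm gives the robot as it stands.
- The arm moves only by the shell command python3 -m crank 'ROWS' [OPENING] [FORCE]. ROWS is JSON, a list that holds one entry, the list of rows, each a list of 4 numbers: the shift along the tool's x, y, z in units of 25 mm (1.0 is 25 mm), then the turn about the tool's z in units of 5 degrees (1.0 is 5 degrees). A call has 1 to 12 rows; each row is the pose to reach, as a shift and turn from the pose commanded when the call began, along the tool's axes at that moment; what a row does not reach only later rows make up. A row lasts 1/8 s, in which the tool goes at most 62.5 mm and 10.7 degrees, less where a joint would pass 70% of its speed; a pose out of reach is approached as far as the arm can. A call with a gripper value outside its range is refused whole. OPENING is the closure, from 0 (fully open) to 1 (shut), set as the call begins (- or left out, the last holds). The fingers move at their own pace and stop on an object; FORCE is the grip in N (left out, the last holds). Time passes only in rows, so rows that repeat a pose let the fingers close. It gives the time, the measured TCP pose, the force, the opening and the grip force at its end, in the units of the state.
- arm.get_state(): the state, without advancing time (a new reading comes with each control period).
- arm.grab_frame(name): name is "scene" or "top" or "wrist"; returns (picture, depth): 420x560x3 uint8, red, green, blue; 420x560 float32, m along the optical axis (not along the pixel's ray), 0 where there is no reading.
- arm.get_calibration(name): a dict with "mtx" (3x3 intrinsics, pixels), "R" (3x3) and "t" (3): a world point X has camera coordinates R X + t; the wrist camera has in their place "mount" (4x4, takes a point from camera to tool coordinates, whose origin is the TCP and whose axes are the flange's). Camera axes: x right, y down, z forward; pixel columns grow to the right and rows downward; lengths in m; the calibration is good to about 2 mm. A picture is of the moment at which its call begins: read the wrist's pose just before it. get_calibration takes no time and is no camera call.
- arm.job_done(): hands the job in; it is judged then, once.
Trained networks look in the newest picture that a camera, given by its name, has taken for a name from the list of things; names that differ only in an ending like _2 or _b are one class to them, and where a whole thing is asked for, a point or a joint stands for the part that bears it (a point fixed in the world has none). Each returns a list of dicts, best first, with "score" (0 to 1); they miss things now and then, are a little off and sometimes report something else, mostly with a low value. They report only what shows in the picture. A call takes as long as a camera call.
- arm.recognise(thing, camera): "extent" ([left, top, width, height] in pixels, round what is visible of it).
- arm.trace(thing, camera): "mask" (420x560 bool, what is visible of it) and "extent" ([left, top, width, height] in pixels, round what is visible of it).
The state is a dict: "t": time; "q": joint angles; "qd": joint speeds; "joint_efforts": joint torques, N m; "eef_pos": TCP position; "ee_rot": TCP orientation; "force": force on the tool from outside, world axes, zero at the start; "moment": the same for the moment, N m; "width": finger opening in m; "gripper_force": force on a finger pad.
Only numpy, scipy, OpenCV 4.12 (cv2) and the standard library are available. Lean on these libraries where they do the work, as an engineer would, in place of code of your own. Each camera call takes 0.05 s, during which the arm holds its last target. There are 200 camera calls.

## Task

Fasten the disc of the tube rotator: pick up the loose red wing nut from the bench and set it on the tilted steel spindle, turn it backward (anticlockwise, looking at the nut) until you feel it drop into the thread start, then turn it forward (clockwise) until it sits down flush on the steel washer of the disc, and let go of it. Leave the calculator, timer, Petri dish, vial and dropper bottle where they are.

Things in the scene. Friction and masses are not known exactly. Their poses are not given: they have to be found in the camera images.
- wing_nut: Loose red plastic wing nut, about 70 g, 55 mm tall, upright on the bench. Origin: centre of its underside; z: its axis, up to the wing. z 0-27 mm: round hub, 40 mm wide, open below (bore 33 mm wide, 24 mm deep). Inside it two opposite round teeth, 4 mm thick, centred 4 mm above the underside, point inward from +x and -x, in line with the wing, 22 mm between their tips; same after half a turn.
- wing (a point): Centre of the nut's wing, 41 mm above its underside on its axis (axes as the nut's). The wing is a flat bar on top of the hub, nut z 27-55 mm, 56 mm long along x, 12 mm thick along y: pinch it across its thickness; the fingertips must stay above the hub's top (z = 27 mm).
- seat (a point): Centre of the steel washer (48 mm wide) on the rotator's white disc (120 mm): the nut's underside finally rests here. z: the spindle's axis, outward and up, leaning 35 deg from vertical, roughly towards the robot; y horizontal, to the left; x away and up. This frame does not turn with the spindle. The drive holds the spindle still; turning the nut does not move it.
- nose (a point): Tip of the spindle, at seat z = 22 mm (axes as the seat's). The core is a plain rod 19 mm wide with a chamfered nose; round it, up to z = 16 mm, a coarse right-hand two-start thread, 30 mm over all, lead 26 mm a turn (4.1 mm per rad). Clockwise seen from the nose (negative about z) runs the nut down.
- rim (a point): Point on the spindle's axis at seat z = 14 mm (axes as the seat's): the nut's underside is here while its teeth rest on the flat rim on top of the thread. Two opposite gaps in the rim are the thread starts. Turned anticlockwise the teeth slide to the gaps and the nut can drop; clockwise on the rim they strike a raised stop, 2.3 rad from the middle of the gap.
- start (a point): Point on the axis at seat z = 7 mm (axes as the seat's): the nut's underside after the drop (6 to 8 mm, 1.5 mm of play). It drops over about 0.3 rad of turn; the middle is where the wing stands at +0.25 rad from the seat's x axis about z (or half a turn on), give or take an unknown 0.6 rad. It cannot turn much farther back there; clockwise it runs home in 1.6 to 2.0 rad.
- rotator: Tube rotator, fixed to the bench: white foot 170 x 130 mm, 38 mm high, with a grey motor head leaning towards the robot that carries the disc and spindle. Origin: centre of the foot's underside; x points away from its front, z up.
- calculator: Black calculator, 122 x 76 x 16 mm, flat on the bench; origin under its centre. Bystander.
- timer: White bench timer, 62 x 62 x 22 mm; origin under its centre. Bystander.
- petri_dish: Petri dish, 92 mm wide, 15 mm high; origin under its centre. Bystander.
- vial: Small sample vial with a red cap, 25 mm wide, 55 mm tall; origin under its centre. Bystander.
- dropper_bottle: Amber dropper bottle, 34 mm wide, 63 mm tall, black cap; origin under its centre. Bystander.

How it is judged:
By the outcome, as a careful person would: the job done as asked, in the order asked, and still so for the second after the job is handed in, with the robot touching nothing.
It also fails if it takes over 64 s, if anything falls off the work surface, if the arm or the gripper's body presses on something with over 40 N, if the wrist force passes 120 N, or if a joint passes its speed limit or range.

## Working session

There is one attempt and no reset: what is moved stays moved. The work goes in short steps, Python scripts to look and compute and a shell command to move; the robot and the scene stay as the last step left them, time stands still between calls to the robot, and variables do not carry over. Pictures are saved under pics/ and viewed, at most 10 in all, crops included, and the job is handed in when it is done.

```bash
ls; mkdir -p pics
cat > h.py <<'E'
import numpy as np, cv2
from station import arm
from scipy.spatial.transform import Rotation as Ro
def cloud(cam, d, st=None):
    c=arm.get_calibration(cam); K=np.array(c["mtx"])
    v,u=np.mgrid[:d.shape[0],:d.shape[1]]
    P=np.stack([(u-K[0,2])/K[0,0]*d,(v-K[1,2])/K[1,1]*d,d],-1)
    if "mount" in c:
        M=np.array(c["mount"]); P=P@M[:3,:3].T+M[:3,3]
        return P@Ro.from_euler('xyz',st["ee_rot"]).as_matrix().T+np.array(st["eef_pos"])
    return (P-np.array(c["t"]))@np.array(c["R"])
E
python3 - <<'E'
from h import *
s=arm.get_state(); print(s, arm.hold_point_z)
for cam in("scene","top"):
    im,d=arm.grab_frame(cam); P=cloud(cam,d)
    cv2.imwrite(f"pics/{cam}0.png",im[:,:,::-1])
    for n in("wing_nut","rotator","seat","nose","calculator","timer","petri_dish","vial","dropper_bottle"):
        try: r=arm.trace(n,cam)
        except Exception as e: print(n,e); continue
        for o in r[:2]:
            m=o["mask"]&(d>0)
            if m.sum()>0: print(cam,n,round(o["score"],2),o["extent"],np.median(P[m],0).round(3),P[m].min(0).round(3),P[m].max(0).round(3))
a=cv2.imread("pics/scene0.png");b=cv2.imread("pics/top0.png")
E
```

```text
pics
{'t': 0.0, 'q': array([-9.55936352e-01,  3.59405305e-01,  1.10580780e-02, -3.49708953e-04,
       -1.22407409e+00, -2.88121410e-01]), 'qd': array([ 0.00137182, -0.00017124, -0.00122256, -0.00048776,  0.00094695,
        0.00090464]), 'joint_efforts': array([-3.73946577e-04, -5.82717812e+01,  2.93044442e+01,  6.99750245e+00,
        6.56617165e-03, -1.45724393e-04]), 'eef_pos': array([ 0.21646199, -0.63879362,  0.19771054]), 'ee_rot': array([ 3.13994123e+00, -1.46592228e-04, -2.81497307e+00]), 'force': array([ 0.61344191, -0.25285819, -0.46909957]), 'moment': array([ 0.03086825,  0.01585898, -0.0164287 ]), 'gripper_force': 0.0, 'width': 0.08744569321682981} 0.0188
scene wing_nut 0.74 [334.3, 254.1, 21.9, 24.3] [ 0.473 -0.258  0.032] [ 0.458 -0.281 -0.   ] [ 0.584 -0.229  0.057]
scene rotator 0.64 [166.3, 170.0, 58.5, 62.9] [0.499 0.236 0.058] [0.426 0.179 0.001] [0.68  0.321 0.157]
scene seat 0.75 [170.6, 167.4, 44.0, 42.9] [0.508 0.243 0.115] [0.46  0.195 0.039] [0.739 0.447 0.159]
scene nose 0.57 [172.3, 171.2, 40.1, 37.9] [0.508 0.243 0.115] [ 0.46   0.195 -0.001] [0.775 0.505
[... 1281 characters left out ...]
29] [0.463 0.198 0.063] [0.568 0.313 0.16 ]
top calculator 0.89 [401.5, 216.7, 43.7, 47.7] [ 0.445 -0.443  0.015] [ 0.382 -0.511 -0.003] [ 0.506 -0.382  0.023]
top timer 0.81 [390.8, 195.4, 22.5, 23.3] [ 0.543 -0.382  0.021] [ 0.51  -0.414  0.005] [ 0.576 -0.351  0.028]
top petri_dish 0.67 [245.7, 237.1, 34.7, 29.8] [0.403 0.018 0.016] [ 0.361 -0.027 -0.   ] [0.446 0.064 0.024]
top vial 0.42 [339.3, 191.0, 7.9, 7.9] [ 0.559 -0.21   0.052] [ 0.552 -0.22   0.01 ] [ 0.57  -0.201  0.061]
top vial 0.26 [147.2, 190.3, 45.1, 40.1] [0.511 0.252 0.129] [0.461 0.196 0.002] [0.572 0.355 0.16 ]
top dropper_bottle 0.46 [255.5, 202.0, 14.4, 10.9] [0.528 0.016 0.047] [0.516 0.002 0.008] [0.545 0.03  0.069]
```

```bash
python3 -m crank '[[[-14,9,0,0],[-14,9,0,0],[-14,9,0,0],[-14,9,0,0],[-14,9,0,0],[-14,9,0,0],[-14,9,0,0],[-14,9,0,0],[-14,9,0,0]]]' 0
python3 - <<'E'
from h import *
print(arm.get_calibration("wrist"))
s=arm.get_state(); print(s["eef_pos"],s["ee_rot"],s["q"])
im,d=arm.grab_frame("wrist"); P=cloud("wrist",d,s)
b=cv2.imread("pics/scene0.png")
cv2.imwrite("pics/a.png",np.vstack([im[:,:,::-1][:300],b[140:320,:]]))
for n in ("wing_nut","wing"):
  for o in arm.trace(n,"wrist")[:2]:
    m=o["mask"]&(d>0); Q=P[m]; W=Q[(Q[:,2]>.045)&(Q[:,2]<.065)]
    print(n,o["score"],o["extent"],np.median(Q,0),len(W))
    if len(W)>20:
        (c,wh,a)=cv2.minAreaRect(W[:,:2].astype(np.float32)*1000)
        e,V=np.linalg.eigh(np.cov(W[:,:2].T)); print(c,wh,a,W.mean(0),"dir",V[:,1],W[:,2].max())
E
```

```text
t: 2.12
eef_pos: [0.4759, -0.3137, 0.1987]
ee_rot: [-3.142, -0.0, -2.814]
force: [0.2, 1.0, 1.0]
width: 0.0877
gripper_force: 0.0
{'mtx': array([[290.01685714,   0.        , 279.36007857],
       [  0.        , 290.01685714, 209.77616196],
       [  0.        ,   0.        ,   1.        ]]), 'mount': array([[ 1.11822774e-03, -9.69279580e-01, -2.45959031e-01,
         6.58826046e-02],
       [ 9.99998895e-01,  1.32481548e-03, -6.74462248e-04,
        -3.59391885e-04],
       [ 9.79592815e-04, -2.45958005e-01,  9.69279990e-01,
        -1.86321047e-01],
       [ 0.00000000e+00,  0.00000000e+00,  0.00000000e+00,
         1.00000000e+00]])}
[ 0.47586714 -0.31371721  0.19869227] [-3.14158808e+00 -8.49905559e-05 -2.81408862e+00] [-2.39609637e-01  1.86907826e-01 -2.24275971e-01  5.40144640e-05
 -1.15968176e+00 -1.00370424e+00]
wing_nut 0.95 [303.3, 189.9, 42.8, 38.2] [ 0.47616746 -0.25807244  0.04019646] 501
(480.80816650390625, -254.47662353515625) (12.616531372070312, 55.96882629394531) 25.07427406311035 [ 0.4798556  -0.25552327  0.05348158] dir [-0.42329438  0.9059922 ] 0.05675516837850203
wing_nut 0.72 [495.3, 184.2, 64.4, 40.2] [0.39219751 0.00105173 0.01471363] 0
wing 0.8 [299.9, 189.4, 49.9, 35.8] [ 0.47620522 -0.25809036  0.03919528] 502
(480.80816650390625, -254.47662353515625) (12.616531372070312, 55.96882629394531) 25.07427406311035 [ 0.47984508 -0.25547272  0.05348213] dir [-0.42213053  0.90653506] 0.05675516837850203
```

View pics/a.png

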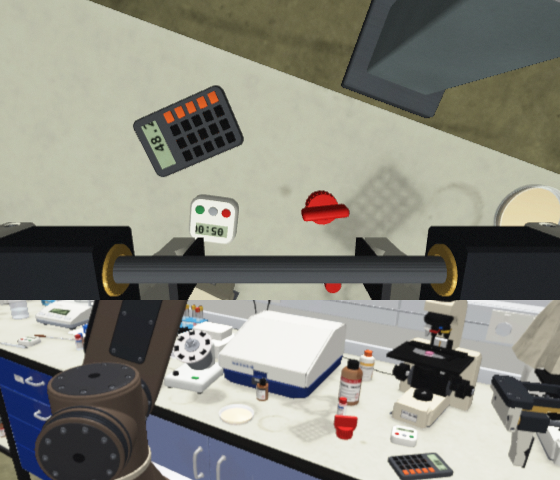

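```bash
python3 -m crank '[[[-0.94,2.18,2,2],[-0.94,2.18,2,4],[-0.94,2.18,2,6],[-0.94,2.18,2,8],[-0.94,2.18,2,10],[-0.94,2.18,2,12],[-0.94,2.18,2,14],[-0.94,2.18,2,16],[-0.94,2.18,2,16.8],[-0.94,2.18,2,16.8]]]' 0.45
python3 - <<'E'
from h import *
im,d=arm.grab_frame("scene"); P=cloud("scene",d)
im2,d2=arm.grab_frame("top"); P2=cloud("top",d2)
for p in (P,P2):
    m=(p[...,2]>.075)&(np.hypot(p[...,0]-.48,p[...,1]+.254)<.25)&(p[...,0]>.5)&(p[...,2]<.2)
    q=p[m]; print(len(q)); 
    if len(q): print(q[::max(1,len(q)//25)].round(3).tolist())
s=arm.get_state(); im,d=arm.grab_frame("wrist"); Pw=cloud("wrist",d,s)
print(s["eef_pos"],s["ee_rot"],s["width"])
cv2.imwrite("pics/b.png",im[:,:,::-1])
for o in arm.trace("wing_nut","wrist")[:1]:
    m=o["mask"]&(d>0); Q=Pw[m]; W=Q[(Q[:,2]>.045)&(Q[:,2]<.065)]
    print(o["score"],o["extent"],cv2.minAreaRect(W[:,:2].astype(np.float32)*1000))
E
```

```text
t: 3.52
eef_pos: [0.4802, -0.2555, 0.1487]
ee_rot: [3.142, 0.0, 2.001]
force: [-0.1, -0.2, 0.1]
width: 0.0478
gripper_force: 0.0
2016
[[0.725, -0.296, 0.171], [0.706, -0.328, 0.172], [0.677, -0.314, 0.172], [0.629, -0.068, 0.127], [0.658, -0.286, 0.164], [0.651, -0.326, 0.172], [0.663, -0.356, 0.172], [0.674, -0.381, 0.172], [0.591, -0.034, 0.114], [0.599, -0.055, 0.113], [0.601, -0.077, 0.114], [0.608, -0.101, 0.115], [0.673, -0.101, 0.089], [0.688, -0.367, 0.144], [0.69, -0.372, 0.142], [0.683, -0.371, 0.141], [0.674, -0.216, 0.104], [0.64, -0.181, 0.104], [0.645, -0.102, 0.08], [0.645, -0.102, 0.077], [0.653, -0.221, 0.1], [0.681, -0.387, 0.129], [0.558, -0.063, 0.087], [0.648, -0.221, 0.09], [0.634, -0.186, 0.08], [0.561, -0.096, 0.076]]
907
[[0.724, -0.298, 0.171], [0.716, -0.326, 0.173], [0.711, -0.328, 0.173], [0.705, -0.3, 0.172], [0.703, -0.323, 0.171], [0.701, -0.337, 0.17], [0.697, -0.351, 0.173], [0.696, -0.36, 0.17], [0.693, -0.362, 0.17], [0.691, -0.363, 0.169], [0.687, -0.357, 0.17], [0.684, -0.343, 0.173], [0.681, -0.325, 0.171], [0.679, -0.31, 0.17], [0.68, -0.403, 0.17], [0.678, -0.38, 0.168], [0.673, -0.353, 0.173], [0.67, -0.321, 0.174], [0.667, -0.288, 0.172], [0.669, -0.382, 0.17], [0.665, -0.358, 0.173], [0.663, -0.343, 0.17], [0.66, -0.329, 0.172], [0.657, -0.324, 0.172], [0.654, -0.342, 0.172], [0.649, -0.354, 0.173]]
[ 0.48036998 -0.2552045   0.14870321] [3.14157012e+00 6.61345084e-05 2.00308882e+00] 0.04810918936774128
0.64 [262.9, 170.6, 35.7, 63.6] ((480.93487548828125, -253.9011688232422), (11.164922714233398, 55.4367561340332), 24.971328735351562)
```

```bash
python3 -m crank '[[[0,0,1.5,0],[0,0,3,0],[0,0,4,0],[0,0,4.7,0],[0,0,4.7,0],[0,0,4.7,0]]]' 0.45 && python3 -m crank '[[[0,0,0,0],[0,0,0,0],[0,0,0,0],[0,0,0,0],[0,0,-2,0],[0,0,-4,0],[0,0,-6,0],[0,0,-8,0],[0,0,-8,0]]]' 1 25
python3 -c "
from h import *
s=arm.get_state();print(s['q'],s['force'])"
```

```text
t: 4.47
eef_pos: [0.4812, -0.2548, 0.0319]
ee_rot: [3.141, 0.001, 2.003]
force: [0.7, 0.4, -0.3]
width: 0.0483
gripper_force: 0.0
t: 5.6
eef_pos: [0.4829, -0.2554, 0.2358]
ee_rot: [3.135, 0.005, 2.003]
force: [-0.1, -0.2, -0.7]
width: 0.0002
gripper_force: 0.0
[-1.26870017e-01  1.18210426e-01 -2.22057024e-01  1.22943075e-03
 -1.22250348e+00 -2.58319845e+00] [-0.08527789 -0.21531131 -0.66383535]
```

Run:
```python
from h import *
s=arm.get_state(); im,d=arm.grab_frame("wrist"); P=cloud("wrist",d,s)
im2,d2=arm.grab_frame("top")
cv2.imwrite("pics/c.png",np.hstack([im[:,:,::-1][:,100:460],cv2.resize(im2[170:270,300:400,::-1],(420,420))]))
print(s["width"],s["eef_pos"])
for o in arm.trace("wing_nut","wrist")[:2]:
    m=o["mask"]&(d>0); Q=P[m]; W=Q[(Q[:,2]>.045)&(Q[:,2]<.065)]
    print(o["score"],o["extent"],np.median(Q,0),cv2.minAreaRect(W[:,:2].astype(np.float32)*1000) if len(W) else 0)
```

```text
0.00019679146786779445 [ 0.48286892 -0.2554192   0.23577473]
0.69 [264.1, 161.2, 26.4, 50.9] [ 0.48046274 -0.25259176  0.02865877] ((481.0303039550781, -253.38877868652344), (10.460089683532715, 54.414791107177734), 24.91964340209961)
```

View pics/c.png

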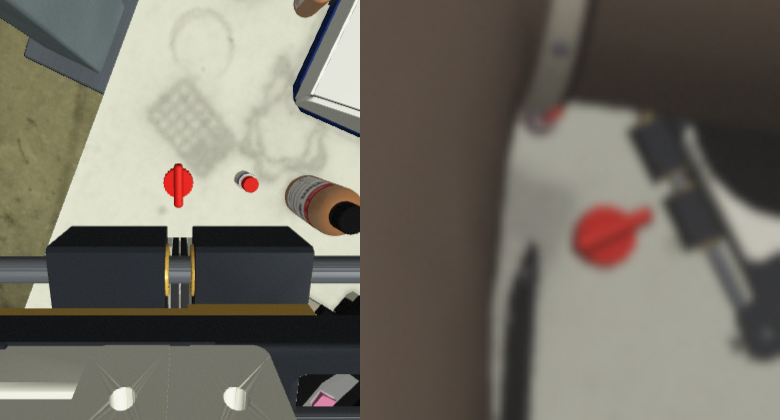

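```bash
python3 -m crank '[[[0,0,2,0],[0,0,4,0],[0,0,6,0],[0,0,7.5,0],[0,0,8.15,0],[0,0,8.15,0],[0,0,8.15,0]]]' 0.65 && python3 -m crank '[[[0,0,0,0],[0,0,0,0],[0,0,0,0],[0,0,0,0],[0,0,0,0],[0,0,0,0]]]' 1 25
```

```text
t: 6.62
eef_pos: [0.4807, -0.2547, 0.0275]
ee_rot: [-3.141, -0.0, 2.002]
force: [0.8, -0.7, 0.7]
width: 0.0305
gripper_force: 0.0
t: 7.38
eef_pos: [0.4807, -0.2546, 0.0274]
ee_rot: [-3.142, -0.0, 2.002]
force: [-0.6, -0.2, 0.9]
width: 0.0002
gripper_force: 0.4
```

Run:
```python
from h import *
s=arm.get_state(); im,d=arm.grab_frame("wrist")
im2,d2=arm.grab_frame("scene"); im3,d3=arm.grab_frame("top")
cv2.imwrite("pics/d.png",np.hstack([im[100:,130:430,::-1],cv2.resize(im2[215:295,300:380,::-1],(320,320)),cv2.resize(im3[190:240,330:360,::-1],(180,320))]))
```

```text
(no output)
```

View pics/d.png

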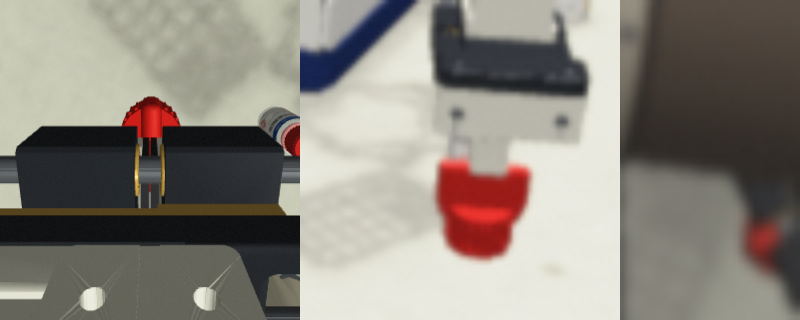

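Run:
```python
from h import *
im,d=arm.grab_frame("scene"); P=cloud("scene",d)
for v in range(246,281,2):
    print(v,[P[v,u].round(3).tolist()+im[v,u].tolist()[:1] for u in (347,350)])
s=arm.get_state(); print(s["q"],s["eef_pos"])
```

```text
246 [[0.398, -0.283, 0.129, 184], [0.399, -0.289, 0.13, 183]]
248 [[0.395, -0.284, 0.125, 184], [0.401, -0.289, 0.124, 183]]
250 [[0.466, -0.261, 0.08, 179], [0.469, -0.267, 0.081, 175]]
252 [[0.467, -0.261, 0.075, 180], [0.472, -0.267, 0.074, 181]]
254 [[0.466, -0.262, 0.07, 182], [0.467, -0.269, 0.071, 181]]
256 [[0.468, -0.262, 0.064, 183], [0.468, -0.269, 0.066, 185]]
258 [[0.478, -0.259, 0.052, 167], [0.472, -0.269, 0.058, 173]]
260 [[0.478, -0.26, 0.047, 155], [0.478, -0.267, 0.049, 154]]
262 [[0.478, -0.261, 0.042, 156], [0.481, -0.267, 0.042, 156]]
264 [[0.477, -0.261, 0.037, 154], [0.483, -0.267, 0.035, 154]]
266 [[0.482, -0.26, 0.028, 168], [0.483, -0.267, 0.03, 158]]
268 [[0.473, -0.264, 0.028, 237], [0.476, -0.27, 0.029, 236]]
270 [[0.466, -0.267, 0.027, 210], [0.476, -0.271, 0.023, 179]]
272 [[0.467, -0.267, 0.021, 159], [0.474, -0.272, 0.019, 146]]
274 [[0.468, -0.267, 0.015, 150], [0.474, -0.273, 0.014, 153]]
276 [[0.469, -0.267, 0.009, 146], [0.475, -0.273, 0.007, 159]]
278 [[0.471, -0.268, 0.002, 153], [0.475, -0.274, 0.002, 179]]
280 [[0.465, -0.27, 0.0, 221], [0.466, -0.277, 0.002, 232]]
[-1.26860957e-01  3.21115889e-01 -4.90363926e-01  6.31543935e-05
 -7.59252550e-01 -2.58322316e+00] [ 0.48070948 -0.25468413  0.02746365]
```

```bash
python3 -m crank '[[[0,0,0,0],[0,0,0,0],[0,0,0,0],[0,0,0,0],[0,0,0,0],[0,0,0.5,0],[0,0,0.95,0],[0,0,0.95,0],[0,0,0.95,0]]]' 0.65
python3 - <<'E'
from h import *
im,d=arm.grab_frame("scene"); P=cloud("scene",d)
s=arm.get_state();print(s["force"])
cv2.imwrite("pics/e.png",cv2.resize(im[225:285,310:380,::-1],(490,420)))
for u in (344,347,350): print([P[v,u].round(3).tolist() for v in range(252,272,2)])
E
```

```text
t: 8.7
eef_pos: [0.4804, -0.2546, 0.0034]
ee_rot: [-3.141, -0.0, 2.002]
force: [0.5, -0.1, -0.3]
width: 0.0308
gripper_force: 0.0
[-0.26451954 -1.00591001 -0.21399903]
[[0.395, -0.278, 0.114], [0.395, -0.279, 0.109], [0.397, -0.279, 0.103], [0.398, -0.279, 0.098], [0.449, -0.262, 0.062], [0.45, -0.262, 0.056], [0.452, -0.262, 0.05], [0.451, -0.263, 0.045], [0.453, -0.263, 0.038], [0.466, -0.259, 0.025]]
[[0.397, -0.285, 0.115], [0.395, -0.286, 0.111], [0.398, -0.285, 0.104], [0.398, -0.286, 0.1], [0.451, -0.269, 0.063], [0.451, -0.269, 0.058], [0.452, -0.269, 0.052], [0.454, -0.269, 0.045], [0.454, -0.27, 0.04], [0.469, -0.266, 0.025]]
[[0.4, -0.29, 0.115], [0.403, -0.29, 0.109], [0.4, -0.291, 0.106], [0.401, -0.292, 0.1], [0.455, -0.275, 0.063], [0.454, -0.276, 0.058], [0.457, -0.275, 0.052], [0.455, -0.277, 0.047], [0.458, -0.276, 0.04], [0.477, -0.27, 0.022]]
```

View pics/e.png

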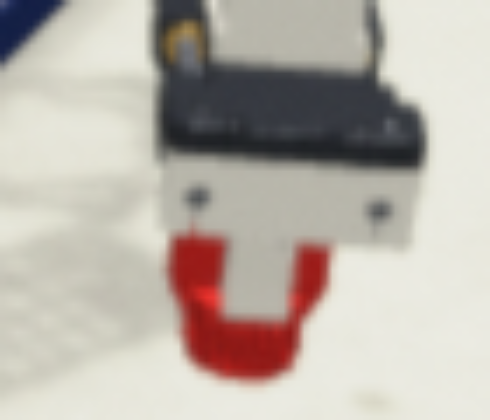

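```bash
python3 -m crank '[[[0,0,0,0],[0,0,0,0],[0,0,0,0],[0,0,0,0],[0,0,0,0]]]' 1 25 && python3 -m crank '[[[0,0,-1,0],[0,0,-3,0],[0,0,-5,0],[0,0,-7,0],[0,0,-7,0]]]'
```

```text
t: 9.38
eef_pos: [0.4809, -0.2547, 0.0038]
ee_rot: [3.141, 0.0, 2.002]
force: [0.6, 0.5, 2.0]
width: 0.012
gripper_force: 25.0
t: 10.0
eef_pos: [0.4829, -0.2553, 0.183]
ee_rot: [3.136, 0.005, 2.003]
force: [-0.8, 0.1, -1.7]
width: 0.012
gripper_force: 25.0
```

Run:
```python
from h import *
C=[]
for cam in("scene","top"):
    im,d=arm.grab_frame(cam); P=cloud(cam,d).reshape(-1,3); C.append(P[(d>0).ravel()])
P=np.vstack(C)
print("heights (rows y .35..-.2, cols x .35-.85 step .05)")
for y in np.arange(.4,-.2,-.05):
    print(round(y,2),[round(float(q[:,2].max()),2) if len(q:=P[(abs(P[:,0]-x)<.025)&(abs(P[:,1]-y)<.025)]) else None for x in np.arange(.35,.8,.05)])
D=C[1]; q=D[(np.hypot(D[:,0]-.51,D[:,1]-.25)<.07)&(D[:,2]>.06)]
rng=np.random.default_rng(0);best=0
for _ in range(500):
    a=q[rng.choice(len(q),3,False)];n=np.cross(a[1]-a[0],a[2]-a[0]);n/=np.linalg.norm(n)+1e-9
    i=abs((q-a[0])@n)<.004
    if i.sum()>best:best=i.sum();I=i
p=q[I];c=p.mean(0);n=np.linalg.svd(p-c)[2][2];n*=np.sign(n[2])
print(best,len(q),c,n,np.degrees(np.arccos(n[2])),p.min(0),p.max(0))
```

```text
heights (rows y .35..-.2, cols x .35-.85 step .05)
0.4 [0.01, 0.01, 0.01, 0.01, 0.01, 0.01, 0.01, 0.06, 0.09]
0.35 [0.01, 0.01, 0.01, 0.01, 0.04, 0.04, 0.01, 0.05, 0.09]
0.3 [0.01, 0.01, 0.11, 0.15, 0.16, 0.12, 0.01, 0.06, 0.06]
0.25 [0.01, 0.01, 0.11, 0.15, 0.16, 0.12, 0.01, 0.01, 0.01]
0.2 [0.01, 0.01, 0.1, 0.14, 0.15, 0.13, 0.15, 0.17, 0.18]
0.15 [0.01, 0.01, 0.01, 0.01, 0.11, 0.13, 0.15, 0.17, 0.18]
0.1 [0.01, 0.01, 0.01, 0.01, 0.11, 0.13, 0.15, 0.17, 0.18]
0.05 [0.02, 0.02, 0.02, 0.05, 0.11, 0.13, 0.15, 0.17, 0.18]
0.0 [0.74, 0.71, 0.67, 0.64, 0.64, 0.13, 0.15, 0.17, 0.17]
-0.05 [0.74, 0.71, 0.68, 0.65, 0.63, 0.13, 0.15, 0.17, 0.18]
-0.1 [0.73, 0.7, 0.67, 0.64, 0.63, 0.13, 0.14, 0.16, 0.17]
-0.15 [0.0, 0.01, 0.63, 0.64, 0.63, 0.0, 0.1, 0.0, 0.01]
-0.2 [0.01, 0.01, 0.65, 0.65, 0.62, 0.0, 0.1, 0.09, 0.01]
1222 1654 [0.51163585 0.25415796 0.12424853] [-0.55793516 -0.1148434   0.82189984] 34.724570246053005 [0.46108985 0.19574337 0.08686463] [0.56009712 0.31421135 0.15918377]
```

```bash
python3 -m crank '[[[0,0,-2,0],[2,1.2,-4,0],[4,2.4,-4,0],[6,3.6,-4,0],[8,4.9,-4,0],[10,6.1,-4,0],[12,7.3,-4,0],[14,8.6,-4,0],[15.1,9.3,-4,0],[15.1,9.3,-4,0],[15.1,9.3,-4,0]]]'
python3 - <<'E'
from h import *
s=arm.get_state(); im,d=arm.grab_frame("wrist"); P=cloud("wrist",d,s)
print(s["eef_pos"],s["ee_rot"],s["q"])
cv2.imwrite("pics/f.png",im[:,:,::-1]); np.savez("f.npz",P=P,d=d,im=im)
for n in("seat","nose","rotator"):
  for o in arm.recognise(n,"wrist")[:2]: print(n,o)
E
```

```text
t: 11.48
eef_pos: [0.5722, 0.0907, 0.2684]
ee_rot: [3.129, -0.081, 2.097]
force: [0.2, -0.7, -1.7]
width: 0.0119
gripper_force: 25.0
[0.57219835 0.09065797 0.26842841] [ 3.12918783 -0.08140495  2.09721705] [ 0.43297269  0.17853599 -0.04347322 -0.08435427 -1.34478684 -3.0299007 ]
seat {'extent': [262.3, 0.0, 97.0, 107.5], 'score': 0.98}
nose {'extent': [259.4, 0.0, 104.3, 104.9], 'score': 0.66}
rotator {'extent': [237.6, 0.0, 142.9, 139.4], 'score': 0.84}
```

View pics/f.png

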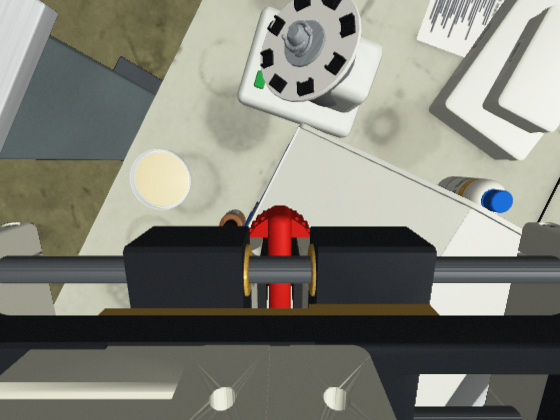

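```bash
python3 -m crank '[[[0,0,0,-2],[0,0,0,-4],[0,0,0,-6],[0,0,0,-8],[0,0,0,-10],[0,0,0,-12],[0,0,0,-14],[0,0,0,-15.3],[0,0,0,-15.3],[0,0,0,-15.3],[0,0,0,-15.3]]]'
python3 - <<'E'
from h import *
s=arm.get_state(); im,d=arm.grab_frame("wrist"); P=cloud("wrist",d,s)
print(s["q"],Ro.from_euler('xyz',s["ee_rot"]).as_matrix().round(3).tolist())
for n in("seat",):
  for o in arm.recognise(n,"wrist")[:2]: print(n,o)
E
```

```text
t: 13.05
eef_pos: [0.5718, 0.0906, 0.2689]
ee_rot: [3.06, -0.006, -2.852]
force: [-0.2, -0.2, -0.6]
width: 0.0121
gripper_force: 25.0
[ 0.43323678  0.17712757 -0.04411009 -0.08423785 -1.34470773 -1.69615691] [[-0.958, -0.284, -0.029], [-0.285, 0.955, 0.077], [0.006, 0.082, -0.997]]
seat {'extent': [359.7, 140.5, 99.9, 92.5], 'score': 0.97}
```

```bash
python3 -m crank '[[[1,-0.2,-2.2,0],[2,-0.4,-4.4,0],[3.4,-0.7,-6.6,0],[3.4,-0.7,-7.2,0],[3.4,-0.7,-7.2,0]]]'
python3 - <<'E'
from h import *
s=arm.get_state();print(s["q"])
C=[]
for cam in("scene","top"):
    im,d=arm.grab_frame(cam); P=cloud(cam,d).reshape(-1,3); C.append(P[(d>0).ravel()])
P=np.vstack(C)
for y in np.arange(.5,-.3,-.1):
    print(round(y,2),[round(float(q[:,2].max()),2) if len(q:=P[(abs(P[:,0]-x)<.05)&(abs(P[:,1]-y)<.05)]) else None for x in np.arange(.5,1.4,.1)])
E
```

```text
t: 13.78
eef_pos: [0.5009, 0.0357, 0.4489]
ee_rot: [3.059, -0.003, -2.851]
force: [0.2, 0.4, -1.7]
width: 0.0121
gripper_force: 25.0
[ 0.39075949  0.02282421  0.17202465 -0.08299511 -1.7140041  -1.68356346]
0.5 [0.0, 0.03, 0.09, 0.12, 0.12, 0.32, 0.32, 0.32, None]
0.4 [0.01, 0.01, 0.09, 0.09, None, 0.32, 0.33, 0.32, None]
0.3 [0.16, 0.16, 0.09, 0.09, 0.2, 0.32, 0.33, 0.32, None]
0.2 [0.92, 0.16, 0.17, 0.17, None, 0.32, 0.32, 0.32, None]
0.1 [0.92, 0.14, 0.17, 0.17, 0.17, 0.32, 0.32, 0.32, None]
0.0 [0.92, 0.58, 0.17, 0.17, 0.17, 0.65, 0.66, 0.64, None]
-0.1 [0.58, 0.58, 0.17, 0.17, 0.17, 0.32, 0.33, 0.32, None]
-0.2 [0.01, 0.13, 0.13, 0.1, 0.1, 0.32, 0.33, 0.32, None]
```

```bash
python3 -m crank '[[[0.6,-2.5,-0.2,0],[1.2,-5,-0.4,0],[1.85,-7.6,-0.6,0],[1.85,-7.6,-0.6,0],[1.85,-7.6,-0.6,0]]]' && python3 -m crank '[[[-1.3,-0.1,-2,0],[-2.6,-0.2,-4,0],[-3.9,-0.4,-6,0],[-5.2,-0.5,-8,0],[-6.5,-0.7,-10,0],[-7.7,-0.8,-12,0],[-7.7,-0.8,-12,0]]]'
python3 - <<'E'
from h import *
s=arm.get_state();print(s["q"],Ro.from_euler('xyz',s["ee_rot"]).as_matrix().round(3).tolist())
E
```

```text
t: 14.5
eef_pos: [0.5112, -0.1604, 0.4451]
ee_rot: [3.058, -0.009, -2.852]
force: [-0.3, -0.1, -0.8]
width: 0.0118
gripper_force: 25.0
t: 15.38
eef_pos: [0.6361, -0.1308, 0.6386]
ee_rot: [3.085, 0.029, -2.851]
force: [0.0, -0.8, -1.0]
width: 0.0116
gripper_force: 25.0
[ 0.05580223  0.48001639  1.25061403 -0.08468872 -2.32472673 -1.3939353 ] [[-0.958, -0.287, 0.011], [-0.286, 0.956, 0.062], [-0.029, 0.057, -0.998]]
```

```bash
python3 -m crank '[[[-9.9,-2,-3.8,0],[-9.9,-2,-3.8,0],[-9.9,-2,-3.8,0],[-9.9,-2,-3.8,0],[-9.9,-2,-3.8,0],[-9.9,-2,-3.8,0]]]'
cat >> h.py <<'E'
def show():
    s=arm.get_state();R=Ro.from_euler('xyz',s["ee_rot"]).as_matrix()
    print(s["t"],s["q"].round(3),s["eef_pos"].round(4),"\n",R.round(3).tolist(),"F",s["force"].round(1))
    return s,R
E
python3 -c "
from h import *
show()"
```

```text
t: 16.12
eef_pos: [0.7329, -0.0978, 0.5815]
ee_rot: [3.109, 0.067, -2.855]
force: [-0.4, -0.3, -0.5]
width: 0.012
gripper_force: 25.0
16.125 [ 0.104  0.574  1.251 -0.054 -2.187 -1.42 ] [ 0.7329 -0.0978  0.5815] 
 [[-0.957, -0.285, 0.055], [-0.282, 0.958, 0.05], [-0.067, 0.032, -0.997]] F [-0.4 -0.3 -0.5]
```

```bash
python3 -m crank '[[[-22,-2.7,-34,0],[-22,-2.7,-34,0],[-22,-2.7,-34,0],[-22,-2.7,-34,0],[-22,-2.7,-34,0],[-22,-2.7,-34,0],[-22,-2.7,-34,0],[-22,-2.7,-34,0]]]'
python3 -c "
from h import *
show()"
```

```text
t: 17.12
eef_pos: [0.6989, -0.0486, 0.634]
ee_rot: [3.131, 0.107, -2.856]
force: [-0.7, -0.4, -1.2]
width: 0.0116
gripper_force: 25.0
17.125 [ 0.196  0.503  1.251 -0.025 -2.212 -1.496] [ 0.6989 -0.0486  0.634 ] 
 [[-0.954, -0.283, 0.1], [-0.28, 0.959, 0.04], [-0.107, 0.01, -0.994]] F [-0.7 -0.4 -1.2]
```

```bash
python3 -m crank '[[[-8.9,-1.3,10,0],[-8.9,-1.3,10,0],[-8.9,-1.3,10,0],[-8.9,-1.3,10,0],[-38,-5,13,0],[-38,-5,13,0],[-38,-5,13,0],[-38,-5,13,0],[-38,-5,13,0],[-38,-5,13,0]]]'
python3 -c "
from h import *
show()"
```

```text
t: 18.38
eef_pos: [1.002, 0.0348, 0.3096]
ee_rot: [-3.132, 0.161, -2.856]
force: [0.4, 0.7, -0.1]
width: 0.0117
gripper_force: 25.0
18.375 [ 0.227  0.924  1.251 -0.    -1.737 -1.513] [1.002  0.0348 0.3096] 
 [[-0.947, -0.281, 0.156], [-0.278, 0.96, 0.036], [-0.16, -0.009, -0.987]] F [ 0.4  0.7 -0.1]
```

```bash
python3 -m crank '[[[3.4,0.3,-6.2,0],[3.4,0.3,-6.2,0],[3.4,0.3,-6.2,0],[3.4,0.3,-6.2,0],[-64,-5,-48,0],[-64,-5,-48,0],[-64,-5,-48,0],[-64,-5,-48,0],[-64,-5,-48,0],[-64,-5,-48,0],[-64,-5,-48,0],[-64,-5,-48,0]]]'
python3 -c "
from h import *
show()"
```

```text
t: 19.88
eef_pos: [0.9136, 0.0701, 0.4801]
ee_rot: [-3.114, 0.217, -2.855]
force: [0.3, 0.4, -1.3]
width: 0.012
gripper_force: 25.0
19.875 [ 0.301  0.738  1.251  0.033 -1.866 -1.575] [0.9136 0.0701 0.4801] 
 [[-0.937, -0.277, 0.214], [-0.276, 0.96, 0.034], [-0.215, -0.027, -0.976]] F [ 0.3  0.4 -1.3]
```

```bash
python3 -m crank '[[[-70,-4.5,-38,0],[-70,-4.5,-38,0],[-70,-4.5,-38,0],[-70,-4.5,-38,0],[-70,-4.5,-38,0],[-70,-4.5,-38,0],[-70,-4.5,-38,0],[-70,-4.5,-38,0],[-70,-4.5,-38,0],[-70,-4.5,-38,0],[-70,-4.5,-38,0],[-70,-4.5,-38,0]]]'
python3 -c "
from h import *
show()"
```

```text
t: 21.38
eef_pos: [0.9236, 0.1298, 0.4975]
ee_rot: [-3.098, 0.276, -2.852]
force: [1.0, -1.0, 0.4]
width: 0.0122
gripper_force: 25.0
21.375 [ 0.376  0.732  1.251  0.07  -1.817 -1.638] [0.9236 0.1298 0.4975] 
 [[-0.922, -0.273, 0.274], [-0.274, 0.961, 0.035], [-0.273, -0.042, -0.961]] F [ 1.  -1.   0.4]
```

```bash
python3 -m crank '[[[-72,-4,-34,0],[-72,-4,-34,0]]]' | grep rot; python3 -m crank '[[[-73,-4,-31,0],[-73,-4,-31,0]]]' | grep rot;  python3 -m crank '[[[-74,-4,-28,0],[-74,-4,-28,0],[-74,-4,-28,0]]]'
python3 -c "
from h import *
show()"
```

```text
ee_rot: [-3.083, 0.333, -2.849]
ee_rot: [-3.068, 0.389, -2.845]
t: 22.25
eef_pos: [0.9669, 0.1688, 0.5474]
ee_rot: [-3.052, 0.448, -2.84]
force: [-0.4, 0.3, -1.5]
width: 0.0117
gripper_force: 25.0
22.25 [ 0.428  0.717  1.251  0.144 -1.668 -1.672] [0.9669 0.1688 0.5474] 
 [[-0.861, -0.259, 0.439], [-0.268, 0.963, 0.043], [-0.433, -0.08, -0.898]] F [-0.4  0.3 -1.5]
```

```bash
python3 -m crank '[[[-67,31,-28,0],[-67,31,-28,0]]]' | grep rot
python3 -c "
from h import *
show()"
```

```text
ee_rot: [-3.041, 0.5, -2.835]
22.5 [ 0.504  0.711  1.251  0.194 -1.635 -1.735] [0.9634 0.2277 0.5698] 
 [[-0.837, -0.254, 0.485], [-0.265, 0.963, 0.048], [-0.479, -0.088, -0.873]] F [ 0.7  0.5 -0.7]
```

```bash
python3 -m crank '[[[-77,6,-18,0],[-77,6,-18,0]]]' | grep rot;python3 -m crank '[[[-77,6,-14,0],[-77,6,-14,0]]]' | grep rot
cat > goal.py <<'E'
from h import *
import sys
# refine disc plane/axis from wrist picture saved in f.npz (near view)
f=np.load("f.npz"); P=f["P"]; im=f["im"].astype(int); 
q=P[:150,230:400].reshape(-1,3); d=f["d"][:150,230:400].ravel(); col=im[:150,230:400].reshape(-1,3)
k=(d>0)&(np.hypot(q[:,0]-.51,q[:,1]-.255)<.075)&(q[:,2]>.05); q=q[k]; col=col[k]
rng=np.random.default_rng(0);best=0
for _ in range(800):
    a=q[rng.choice(len(q),3,False)];n=np.cross(a[1]-a[0],a[2]-a[0]);n/=np.linalg.norm(n)+1e-9
    i=abs((q-a[0])@n)<.003
    if i.sum()>best:best=i.sum();I=i
p=q[I];c=p.mean(0);n=np.linalg.svd(p-c)[2][2];n*=np.sign(n[2])
x=np.array([0,0,1.])-n[2]*n; x/=np.linalg.norm(x); y=np.cross(n,x)
uv=np.c_[(p-c)@x,(p-c)@y].astype(np.float32)
cc,r=cv2.minEnclosingCircle(uv); ctr=c+x*cc[0]+y*cc[1]
h=(q-ctr)@n; rad=np.c_[(q-ctr)@x,(q-ctr)@y]
k=(h>.01)&(np.linalg.norm(rad,axis=1)<.035)
print("n",n,"ctr",ctr,"r",r,"inl",best,len(q)); print("above plane",k.sum(),"mean offs",rad[k].mean(0),"top h",np.sort(h[k])[-5:])
t=h>np.sort(h[k])[-1]-.008; print("tip pts",rad[t&k].mean(0),(t&k).sum(), "x",x,"y",y)
E
python3 goal.py; python3 -c "
from h import *
show()"
```

```text
ee_rot: [-3.029, 0.559, -2.826]
ee_rot: [-3.016, 0.617, -2.819]
n [-0.56248434 -0.12100448  0.81790542] ctr [0.50972473 0.25531314 0.12249609] r 0.060473501682281494 inl 6214 9646
above plane 666 mean offs [ 0.00369547 -0.00174135] top h [0.02641409 0.02641426 0.02644045 0.02647137 0.02717196]
tip pts [ 0.00201433 -0.00167982] 390 x [0.79961213 0.17201662 0.57535269] y [-0.21031358  0.97763398  0.        ]
23.0 [ 0.546  0.719  1.251  0.252 -1.522 -1.771] [0.993  0.268  0.5993] 
 [[-0.773, -0.246, 0.584], [-0.259, 0.964, 0.063], [-0.579, -0.102, -0.809]] F [-0.9 -0.3 -1. ]
```

```bash
python3 -m crank '[[[2.2,0.5,0,-2.1],[4.4,1,0.1,-4.2],[6.6,1.5,0.2,-6.3],[8.8,2,0.3,-8.4],[11,2.5,0.4,-10.5],[13.2,3,0.5,-12.6],[15.4,3.5,0.6,-14.7],[17.6,4,0.7,-16.8],[19.8,4.5,0.8,-18.9],[22,5.1,0.9,-21],[24.2,5.6,1,-23.1],[26.1,6,1,-24.7]]]'; python3 -m crank '[[[0,0,0,0],[0,0,0,0],[0,0,0,0]]]'
cat > rel.py <<'E'
from h import *
s,R=show()
n=np.array([-.5625,-.1210,.8179]);x=np.array([.7996,.1720,.5754]);y=np.array([-.2103,.9776,0])
ctr=np.array([.50972,.25531,.12250]); seat=ctr+.0045*n+.001*x-.001*y
u=s["eef_pos"]+.0038*R[:,2]-seat
print("underside in seat axes mm",(1000*np.array([u@x,u@y,u@n])).round(1),"phi",np.arctan2(R[:,0]@y,R[:,0]@x).round(3),"tool z seat",(R[:,2]@np.c_[x,y,n]).round(3))
print("to seat axis per unit: seat x,y,z in tool:",(R.T@np.c_[x,y,n]).T.round(3).tolist())
fs=s["force"]@np.c_[x,y,n]; print("F seat",fs.round(1),"M",(s["moment"]@np.c_[x,y,n]).round(2))
E
python3 rel.py
```

```text
t: 24.5
eef_pos: [0.4762, 0.257, 0.2137]
ee_rot: [-2.664, -0.371, -0.871]
force: [0.9, -1.4, -1.5]
width: 0.0119
gripper_force: 25.0
t: 24.88
eef_pos: [0.4759, 0.2551, 0.2106]
ee_rot: [-2.668, -0.369, -0.876]
force: [-0.1, -0.5, -0.8]
width: 0.0121
gripper_force: 25.0
24.875 [ 1.074 -0.163 -1.016  0.977 -0.599 -1.086] [0.4759 0.2551 0.2106] 
 [[0.597, -0.578, 0.556], [-0.716, -0.696, 0.046], [0.361, -0.426, -0.83]] F [-0.1 -0.5 -0.8]
underside in seat axes mm [22.6  7.6 82.8] phi -0.973 tool z seat [-0.025 -0.072 -0.997]
to seat axis per unit: seat x,y,z in tool: [[0.562, -0.827, -0.025], [-0.826, -0.559, -0.072], [0.046, 0.061, -0.997]]
F seat [-0.6 -0.4 -0.5] M [ 0.17  2.15 -0.1 ]
```

```bash
cat > kin.py <<'E'
import numpy as np
from scipy.optimize import least_squares
from scipy.spatial.transform import Rotation as Ro
D=[([-.9559,.3594,.0111,-.0003,-1.2241,-.2881],[.21646,-.63879,.19771],[3.1399,-.0001,-2.815]),
([-.2396,.1869,-.2243,0,-1.1597,-1.0037],[.47587,-.31372,.19869],[-3.1416,-.0001,-2.8141]),
([-.12686,.32112,-.49036,.00006,-.75925,-2.58322],[.48071,-.25468,.02746],[-3.142,0,2.002]),
([.43297,.17854,-.04347,-.08435,-1.34479,-3.0299],[.5722,.09066,.26843],[3.1292,-.0814,2.0972]),
([.39076,.02282,.17202,-.083,-1.714,-1.68356],[.5009,.0357,.4489],[3.059,-.003,-2.851]),
([.056,.480,1.2506,-.0847,-2.3247,-1.3939],[.6361,-.1308,.6386],[3.085,.029,-2.851]),
([.104,.574,1.251,-.054,-2.187,-1.42],[.7329,-.0978,.5815],[3.109,.067,-2.855]),
([.196,.503,1.251,-.025,-2.212,-1.496],[.6989,-.0486,.634],[3.131,.107,-2.856]),
([.227,.924,1.251,0,-1.737,-1.513],[1.002,.0348,.3096],[-3.132,.161,-2.856]),
([.301,.738,1.251,.033,-1.866,-1.575],[.9136,.0701,.4801],[-3.114,.217,-2.855]),
([.376,.732,1.251,.07,-1.817,-1.638],[.9236,.1298,.4975],[-3.098,.276,-2.852]),
([.546,.719,1.251,.252,-1.522,-1.771],[.993,.268,.5993],[-3.016,.617,-2.819]),
([1.074,-.163,-1.016,.977,-.599,-1.086],[.4759,.2551,.2106],[-2.668,-.369,-.876])]
def rx(a):return Ro.from_rotvec([a,0,0])
def ry(a):return Ro.from_rotvec([0,a,0])
def rz(a):return Ro.from_rotvec([0,0,a])
def fk(p,q):
    h,a1,a2,a3,d4,L,lat,c=p
    R=rz(q[0]); pos=np.array([0,0,h])+R.apply([a1,-lat,0])
    R=R*ry(q[1]); pos=pos+R.apply([0,0,a2])
    R=R*ry(-q[2]); pos=pos+R.apply([d4,0,a3])
    R=R*rx(S4*q[3])*ry(-q[4]); pos=pos+R.apply([L,0,0])
    R=R*rx(S6*q[5])
    # tool z = local x at end
    return pos,R*ry(np.pi/2)*rz(c)
S4,S6=1,-1
def fit():
    global S4,S6
    best=None
    for S4 in(1,-1):
      for S6 in(1,-1):
        def f(p):
            r=[]
            for q,x,e in D:
                P,R=fk(p,q); r+=list((P-x)*10); r+=list((R.inv()*Ro.from_euler('xyz',e)).as_rotvec())
            return r
        for c in(0,1.57,3.14,-1.57):
            s=least_squares(f,[.3,.1,.4,0,.4,.3,.19,c])
            if best is None or s.cost<best[0]: best=(s.cost,s.x,S4,S6,np.abs(s.fun).max())
    S4,S6=best[2],best[3]
    return best
if __name__=="__main__": 
    b=fit();print(b); np.save("kin.npy",np.r_[b[1],b[2],b[3]])
E
python3 kin.py
```

```text
(np.float64(1.1865463275146797), array([ 0.29997223,  0.07452721,  0.51316626, -0.00855101,  0.42461692,
        0.41057053,  0.1842884 , -1.57082118]), -1, -1, np.float64(0.9191076380223234))
```

```bash
cat > poe.py <<'E'
from kin import *
def fkp(p,q):
    p=np.asarray(p); R=Ro.identity(); t=np.zeros(3)
    for i in range(6):
        w=p[6*i:6*i+3]; c=p[6*i+3:6*i+6]; w=w/np.linalg.norm(w)
        Ri=Ro.from_rotvec(w*q[i]); t=t+R.apply(c-Ri.apply(c)); R=R*Ri
    return t+R.apply(p[36:39]), R*Ro.from_rotvec(p[39:42])
def run():
    best=None
    rng=np.random.default_rng(1)
    for w4 in([1,0,0],[-1,0,0],[0,0,1],[0,0,-1]):
      for w6 in([1,0,0],[-1,0,0]):
       for L in (.05,.2):
        lat=-.19
        ax=[[0,0,1],[0,1,0],[0,-1,0],w4,[0,-1,0],w6]
        ct=[[0,0,0],[.07,lat,.3],[.07,lat,.8],[.07,lat,.8],[.5,lat,.8],[.5,lat,.8]]
        p0=np.r_[np.c_[ax,ct].ravel(),.5+L,lat,.8,(Ro.from_matrix([[0,0,1],[0,1,0],[-1,0,0]])*rz(-1.57)).as_rotvec()]
        def f(p):
            r=[]
            for q,x,e in D:
                P,R=fkp(p,q); r+=list((P-x)*5); r+=list((R.inv()*Ro.from_euler('xyz',e)).as_rotvec())
            return np.r_[r,1e-3*(p-p0)]
        s=least_squares(f,p0,max_nfev=200)
        m=np.abs(s.fun[:78]).max()
        print(w4,w6,L,round(s.cost,5),round(m,4),flush=True)
        if best is None or s.cost<best[0]: best=(s.cost,s.x,m)
    return best
if __name__=="__main__":
    b=run(); np.save("poe.npy",b[1]); p=b[1]
    for i in range(6): print((p[6*i:6*i+3]/np.linalg.norm(p[6*i:6*i+3])).round(3),p[6*i+3:6*i+6].round(3))
    print(p[36:].round(3))
E
timeout 300 python3 poe.py
```

```text
[1, 0, 0] [1, 0, 0] 0.05 5.74766 1.6101
[1, 0, 0] [1, 0, 0] 0.2 5.74766 1.6101
[1, 0, 0] [-1, 0, 0] 0.05 1e-05 0.0023
[1, 0, 0] [-1, 0, 0] 0.2 1e-05 0.0023
[-1, 0, 0] [1, 0, 0] 0.05 5.74766 1.6101
[-1, 0, 0] [1, 0, 0] 0.2 5.74766 1.6101
[-1, 0, 0] [-1, 0, 0] 0.05 1e-05 0.0023
[-1, 0, 0] [-1, 0, 0] 0.2 1e-05 0.0023
[0, 0, 1] [1, 0, 0] 0.05 5.74766 1.6102
[0, 0, 1] [1, 0, 0] 0.2 5.74766 1.6101
[0, 0, 1] [-1, 0, 0] 0.05 1e-05 0.0023
[0, 0, 1] [-1, 0, 0] 0.2 1e-05 0.0023
[0, 0, -1] [1, 0, 0] 0.05 5.74765 1.6101
[0, 0, -1] [1, 0, 0] 0.2 5.74765 1.6101
[0, 0, -1] [-1, 0, 0] 0.05 1e-05 0.0023
[0, 0, -1] [-1, 0, 0] 0.2 1e-05 0.0023
[-0.  0.  1.] [-0. -0.  0.]
[-0.001  1.     0.   ] [-0.    -0.19   0.199]
[ 0.001 -1.    -0.001] [ 0.   -0.19  0.8 ]
[-1.     0.001  0.   ] [ 0.07  -0.     0.801]
[ 0.    -1.    -0.001] [ 0.464 -0.19   0.801]
[-1.     0.001  0.   ] [ 0.5   -0.192  0.8  ]
[ 0.87  -0.192  0.8   -1.208  1.211 -1.209]
```

```bash
cat > ik.py <<'E'
from poe import *
P0=np.load("poe.npy")
lo=np.array([-3.07,-1.43,-1.02,-3.03,-3.05,-3.03])+.01; hi=np.array([3.07,2.12,1.25,1.67,0,3.03])-.01
n=np.array([-.5625,-.1210,.8179]);X=np.array([.7996,.1720,.5754]);Y=np.array([-.2103,.9776,0])
seat=np.array([.50972,.25531,.12250])+.0045*n+.001*X-.001*Y
def target(h,phi,off=.0038):  # nut underside height h on axis, wing angle phi
    x=np.cos(phi)*X+np.sin(phi)*Y; z=-n; R=np.c_[x,np.cross(z,x),z]
    return seat+h*n-off*z, Ro.from_matrix(R)
def solve(pos,R,q0):
    f=lambda q:(lambda a:np.r_[(a[0]-pos)*3,(a[1].inv()*R).as_rotvec()])(fkp(P0,q))
    s=least_squares(f,np.clip(q0,lo+1e-3,hi-1e-3),bounds=(lo,hi),max_nfev=60); return s.x,np.abs(s.fun).max()
if __name__=="__main__":
    rng=np.random.default_rng(0); q0=[1.074,-.163,-1.016,.977,-.599,-1.086]
    for h,phi in((.045,-.97),(.007,-.97),(.007,.5),(0,-1.6)):
        pos,R=target(h,phi); S=[]
        q,e=solve(pos,R,q0); print(h,phi,"local",q.round(2),round(e,4))
        for _ in range(40):
            q,e=solve(pos,R,rng.uniform(lo,hi))
            if e<1e-3 and not any(np.abs(q-s).max()<.05 for s in S): S.append(q); print("   ",q.round(2))
E
python3 ik.py
```

```text
0.045 -0.97 local [ 0.97 -0.12 -1.01  0.93 -0.46 -0.97] 0.0767
0.007 -0.97 local [ 0.87 -0.03 -1.01  1.05 -0.37 -1.01] 0.0978
0.007 0.5 local [ 0.87 -0.03 -1.01  1.05 -0.37  0.45] 0.1014
0 -1.6 local [ 0.85 -0.02 -1.01  1.08 -0.35 -1.66] 0.1081
```

```bash
cat > ik2.py <<'E'
from ik import *
rng=np.random.default_rng(1)
for h in(.04,.007):
    pos,_=target(h,0); 
    def f(q):
        a=fkp(P0,q); zz=a[1].as_matrix()[:,2]; return np.r_[(a[0]-pos)*60,zz+n]
    S=[]
    for k in range(150):
        q0=rng.uniform(lo,hi)
        s=least_squares(f,q0,bounds=(lo,hi),max_nfev=80); a=fkp(P0,s.x);z=a[1].as_matrix()[:,2]
        S.append((np.degrees(np.arccos(np.clip(-z@n,-1,1))),np.abs(a[0]-pos).max()*1000,s.x,[z@X,z@Y]))
    S=[s for s in S if s[1]<4]; S.sort(key=lambda s:s[0]); last=[]
    for s in S:
        if not any(np.abs(s[2][:5]-l[:5]).max()<.15 for l in last):
            last.append(s[2]); print(h,round(s[0],1),round(s[1],1),s[2].round(2),np.round(s[3],3))
        if len(last)>5:break
E
timeout 400 python3 ik2.py
```

```text
0.04 7.0 0.1 [ 0.97 -0.09 -1.01  0.89 -0.45  0.58] [-0.121 -0.017]
0.04 10.7 0.1 [ 0.12 -0.15 -0.94 -3.02 -0.01  1.56] [ 0.173 -0.066]
0.04 90.6 0.6 [ 0.82  1.7  -1.01 -0.17 -3.04 -0.8 ] [0.864 0.504]
0.007 7.6 0.1 [ 0.12 -0.06 -0.9  -3.02 -0.01  1.48] [ 0.118 -0.06 ]
0.007 8.4 0.1 [ 0.89 -0.02 -1.01  0.97 -0.37  0.56] [-0.145 -0.022]
0.007 90.9 0.6 [ 0.82  1.69 -1.01  0.02 -3.04 -0.6 ] [0.875 0.485]
```

```bash
for i in 1; do python3 -m crank '[[[-0.34,0.81,1.76,0],[-0.34,0.81,1.76,0],[-0.34,0.81,1.76,0]]]' >/dev/null; done; python3 rel.py; python3 -m crank '[[[-0.3,0.6,1,0],[-0.3,0.6,1,0]]]' - 12 >/dev/null; python3 rel.py
```

```text
25.25 [ 0.996 -0.089 -1.016  1.033 -0.523 -1.101] [0.492  0.2584 0.1824] 
 [[0.603, -0.595, 0.532], [-0.715, -0.698, 0.031], [0.353, -0.399, -0.846]] F [ 0.7  0.2 -1.5]
underside in seat axes mm [19.7  7.5 50.3] phi -0.973 tool z seat [-0.057 -0.081 -0.995]
to seat axis per unit: seat x,y,z in tool: [[0.562, -0.825, -0.057], [-0.826, -0.557, -0.081], [0.036, 0.093, -0.995]]
F seat [-0.3  0.1 -1.7] M [ 0.29  2.01 -0.17]
25.5 [ 0.966 -0.05  -1.016  1.06  -0.491 -1.114] [0.4973 0.2613 0.1655] 
 [[0.608, -0.604, 0.515], [-0.714, -0.699, 0.023], [0.347, -0.382, -0.857]] F [ 1.  -0.5 -0. ]
underside in seat axes mm [14.5  9.2 33.1] phi -0.973 tool z seat [-0.077 -0.086 -0.993]
to seat axis per unit: seat x,y,z in tool: [[0.563, -0.823, -0.077], [-0.826, -0.557, -0.086], [0.028, 0.112, -0.993]]
F seat [ 0.7 -0.7 -0.5] M [ 0.25  2.01 -0.16]
```

```bash
python3 -m crank '[[[-0.28,1.26,0.05,0],[-0.28,1.26,0.05,0]]]' >/dev/null; python3 rel.py; python3 -m crank '[[[-0.28,1.26,0.05,0],[-0.28,1.26,0.05,0]]]' >/dev/null; python3 rel.py | sed -n '3,4p'
```

```text
25.75 [ 1.025 -0.077 -1.016  0.96  -0.535 -1.066] [0.4801 0.2518 0.1652] 
 [[0.612, -0.614, 0.498], [-0.714, -0.7, 0.015], [0.339, -0.365, -0.867]] F [ 0.8  0.5 -1.8]
underside in seat axes mm [-1.1  3.5 43.8] phi -0.974 tool z seat [-0.098 -0.09  -0.991]
to seat axis per unit: seat x,y,z in tool: [[0.562, -0.821, -0.098], [-0.827, -0.555, -0.09], [0.019, 0.131, -0.991]]
F seat [-0.3  0.4 -1.9] M [ 0.39  1.88 -0.16]
underside in seat axes mm [-16.9  -2.5  53.8] phi -0.975 tool z seat [-0.119 -0.094 -0.988]
to seat axis per unit: seat x,y,z in tool: [[0.562, -0.819, -0.119], [-0.827, -0.554, -0.094], [0.011, 0.152, -0.988]]
```

```bash
python3 -m crank '[[[0.31,-0.7,0.54,0],[0.31,-0.7,0.54,0]]]' >/dev/null; python3 rel.py
python3 - <<'E'
from h import *
im,d=arm.grab_frame("scene"); im2,d2=arm.grab_frame("top"); im3,d3=arm.grab_frame("wrist")
a=cv2.resize(im[150:240,150:250,::-1],(440,396),interpolation=cv2.INTER_CUBIC)
b=im3[60:340,120:440,::-1]
c=cv2.resize(im2[160:260,130:230,::-1],(320,320))[:116]
cv2.imwrite("pics/g.png",np.hstack([a,np.vstack([b,c])]))
P=cloud("scene",d); m=(im[...,0]>110)&(im[...,1]<70)&(im[...,2]<70)&(abs(P[...,0]-.5)<.12)&(abs(P[...,1]-.25)<.12)
v,u=np.nonzero(m); print("red px",u.min(),u.max(),v.min(),v.max(),len(u)); q=P[m]; 
n=np.array([-.5625,-.1210,.8179]);x=np.array([.7996,.1720,.5754]);y=np.array([-.2103,.9776,0])
seat=np.array([.50972,.25531,.12250])+.0045*n+.001*x-.001*y
r=(q-seat)@np.c_[x,y,n]; print("red in seat mm",(1000*np.percentile(r,[2,50,98],axis=0)).round(0))
E
```

```text
26.25 [ 1.014 -0.056 -0.991  0.912 -0.537 -1.013] [0.4867 0.2492 0.1605] 
 [[0.616, -0.624, 0.48], [-0.714, -0.7, 0.006], [0.333, -0.346, -0.877]] F [ 0.7  0.4 -0.7]
underside in seat axes mm [ 1.  -0.5 36.5] phi -0.975 tool z seat [-0.12  -0.095 -0.988]
to seat axis per unit: seat x,y,z in tool: [[0.562, -0.819, -0.12], [-0.827, -0.553, -0.095], [0.012, 0.153, -0.988]]
F seat [ 0.2  0.2 -1. ] M [ 0.15  1.9  -0.23]
red px 176 193 167 180 120
red in seat mm [[-18. -20.  40.]
 [ -9. -13.  57.]
 [ 15.  17.  68.]]
```

View pics/g.png

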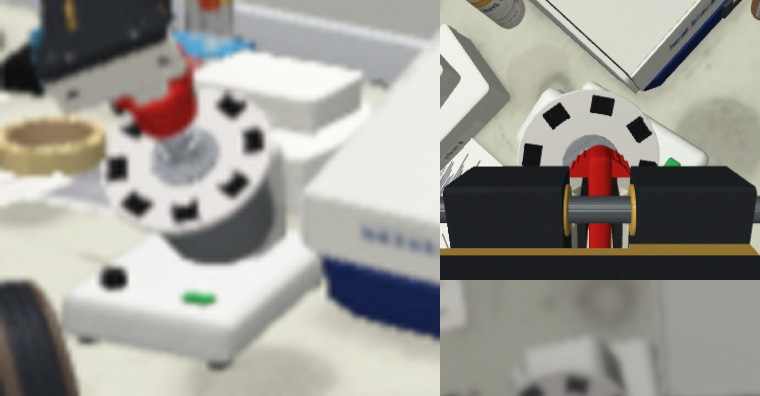

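```bash
python3 -m crank '[[[-0.1,0.07,0.45,0],[-0.1,0.07,0.45,0]]]' >/dev/null; python3 rel.py|sed -n '1p;3p;5p'; python3 -m crank '[[[-0.1,0.07,0.4,0],[-0.1,0.07,0.4,0]]]' >/dev/null; python3 rel.py
```

```text
26.65 [ 0.983 -0.038 -1.015  0.974 -0.5   -1.056] [0.4879 0.248  0.1483] 
underside in seat axes mm [-5.3 -1.9 26. ] phi -0.974 tool z seat [-0.122 -0.097 -0.988]
F seat [-0.5 -0.7 -1.4] M [ 0.2  1.9 -0.2]
26.9 [ 0.965 -0.019 -1.014  1.002 -0.479 -1.072] [0.4925 0.2523 0.1425] 
 [[0.618, -0.626, 0.476], [-0.714, -0.701, 0.005], [0.33, -0.342, -0.88]] F [3.4 2.3 0.3]
underside in seat axes mm [-4.3  1.3 18.1] phi -0.975 tool z seat [-0.125 -0.096 -0.988]
to seat axis per unit: seat x,y,z in tool: [[0.561, -0.818, -0.125], [-0.828, -0.553, -0.096], [0.009, 0.157, -0.988]]
F seat [ 3.3  1.5 -2. ] M [ 1.18  0.25 -0.1 ]
```

```bash
python3 -m crank '[[[0.14,-0.13,0,0],[0.14,-0.13,0.18,0],[0.14,-0.13,0.18,0]]]' >/dev/null; python3 rel.py
```

```text
27.275 [ 0.943 -0.009 -1.012  1.019 -0.464 -1.072] [0.4981 0.2517 0.14  ] 
 [[0.618, -0.626, 0.475], [-0.713, -0.701, 0.005], [0.33, -0.342, -0.88]] F [ 0.6  5.2 -2.8]
underside in seat axes mm [-1.3 -0.5 13. ] phi -0.975 tool z seat [-0.126 -0.095 -0.987]
to seat axis per unit: seat x,y,z in tool: [[0.561, -0.818, -0.126], [-0.827, -0.553, -0.095], [0.008, 0.158, -0.987]]
F seat [-0.2  4.9 -3.2] M [ 2.26  1.51 -0.49]
```

```bash
python3 -m crank '[[[-0.07,-0.04,0.08,0],[-0.07,-0.04,0.08,-2],[-0.07,-0.04,0.08,-4],[-0.07,-0.04,0.08,-6],[-0.07,-0.04,0.08,-6]]]' >/dev/null; python3 rel.py
```

```text
27.9 [ 0.939 -0.004 -1.014  1.032 -0.462 -0.56 ] [0.499  0.2527 0.1385] 
 [[0.847, -0.236, 0.476], [-0.269, -0.963, 0.003], [0.458, -0.13, -0.88]] F [1.2 0.3 3.6]
underside in seat axes mm [-1.3  0.3 11.2] phi -0.458 tool z seat [-0.125 -0.097 -0.987]
to seat axis per unit: seat x,y,z in tool: [[0.895, -0.429, -0.125], [-0.441, -0.892, -0.097], [-0.07, 0.142, -0.987]]
F seat [3.2 0.1 2.2] M [ 0.36  0.7  -0.07]
```

```bash
python3 -m crank '[[[0.03,0,0.05,-2],[0.03,0,0.05,-4],[0.03,0,0.05,-4]]]' >/dev/null; python3 rel.py | sed -n '3p;5p'; python3 -m crank '[[[0,0,0.05,-2],[0,0,0.05,-4],[0,0,0.05,-4]]]' >/dev/null; python3 rel.py
```

```text
underside in seat axes mm [-2.2 -0.5  9.4] phi -0.114 tool z seat [-0.127 -0.098 -0.987]
F seat [-0.3  1.7 -1. ] M [ 0.72  2.04 -0.23]
28.65 [ 9.290e-01  1.000e-03 -1.016e+00  1.047e+00 -4.520e-01  1.250e-01] [0.5004 0.253  0.1361] 
 [[0.803, 0.361, 0.475], [0.408, -0.913, 0.004], [0.435, 0.191, -0.88]] F [ 1.3  3.2 -1.4]
underside in seat axes mm [-1.5  0.3  8.4] phi 0.234 tool z seat [-0.126 -0.096 -0.987]
to seat axis per unit: seat x,y,z in tool: [[0.962, 0.241, -0.126], [0.23, -0.968, -0.096], [-0.145, 0.064, -0.987]]
F seat [ 0.8  2.9 -2.2] M [ 1.5   1.23 -0.58]
```

```bash
cat > look.py <<'E'
import sys
from h import *
im,d=arm.grab_frame("scene"); im3,d3=arm.grab_frame("wrist")
a=cv2.resize(im[150:220,160:230,::-1],(490,490),interpolation=cv2.INTER_CUBIC)
cv2.imwrite(sys.argv[1],np.hstack([a,cv2.resize(im3[130:290,200:360,::-1],(300,490))]))
P=cloud("scene",d); m=(im[...,0]>110)&(im[...,1]<70)&(im[...,2]<70)&(abs(P[...,0]-.5)<.12)&(abs(P[...,1]-.25)<.12)
n=np.array([-.5625,-.1210,.8179]);x=np.array([.7996,.1720,.5754]);y=np.array([-.2103,.9776,0])
seat=np.array([.50972,.25531,.12250])+.0045*n+.001*x-.001*y
r=(P[m]-seat)@np.c_[x,y,n]; print(m.sum(),"red in seat mm",(1000*np.percentile(r,[1,10,50,90,99],axis=0)).round(0).tolist())
E
python3 look.py pics/h1.png
```

```text
167 red in seat mm [[-23.0, -19.0, 8.0], [-21.0, -17.0, 17.0], [-11.0, -4.0, 37.0], [1.0, 4.0, 64.0], [7.0, 8.0, 68.0]]
```

View pics/h1.png

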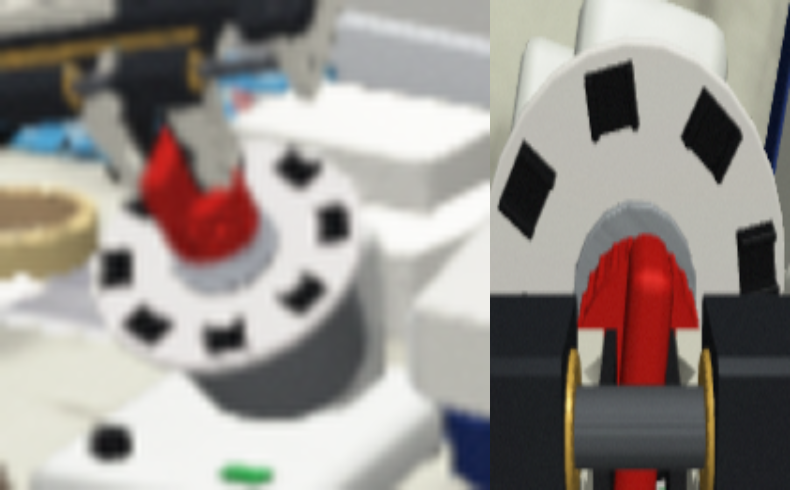

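```bash
python3 -m crank '[[[0.05,0,0.06,-2],[0.05,0,0.06,-4],[0.05,0,0.06,-4]]]' >/dev/null; python3 rel.py | sed -n '3p;5p'; python3 -m crank '[[[0,0,0.06,-2],[0,0,0.06,-4],[0,0,0.06,-4]]]' >/dev/null; python3 rel.py
```

```text
underside in seat axes mm [0.1 0.5 7. ] phi 0.588 tool z seat [-0.125 -0.096 -0.987]
F seat [2.7 4.6 0.6] M [ 1.53  0.83 -0.78]
29.5 [ 0.919  0.007 -1.014  1.06  -0.444  0.818] [0.5036 0.2543 0.1356] 
 [[0.383, 0.792, 0.476], [0.899, -0.438, 0.005], [0.213, 0.426, -0.879]] F [-1.9  5.   6. ]
underside in seat axes mm [1. 1. 6.] phi 0.94 tool z seat [-0.125 -0.095 -0.988]
to seat axis per unit: seat x,y,z in tool: [[0.583, 0.803, -0.125], [0.798, -0.595, -0.095], [-0.15, -0.044, -0.988]]
F seat [2.8 5.3 5.4] M [ 1.56  1.04 -1.41]
```

```bash
cat > wing.py <<'E'
from h import *
s=arm.get_state();im,d=arm.grab_frame("wrist")
c=arm.get_calibration("wrist");K=c["mtx"];M=np.array(c["mount"])
v,u=np.mgrid[:420,:560];P=np.stack([(u-K[0,2])/K[0,0]*d,(v-K[1,2])/K[1,1]*d,d],-1)@M[:3,:3].T+M[:3,3]
m=(im[...,0]>90)&(im[...,1]<70)&(im[...,2]<70)&(d>0)&(np.hypot(P[...,0],P[...,1])<.035)&(abs(P[...,2])<.08)
p=P[m]; print("n",len(p),"z mm pct",(1000*np.percentile(p[:,2],[1,5,25,50,75,95,99])).round(1))
# wing outer end and profile: top edge (min z) vs x; hub top
for x0 in np.arange(-.03,.035,.005):
    k=abs(p[:,0]-x0)<.0025
    if k.sum()>5: print(round(x0*1000),k.sum(),"y",(1000*np.percentile(p[k,1],[5,50,95])).round(1),"z",(1000*np.percentile(p[k,2],[2,50,98])).round(1))
E
python3 wing.py
```

```text
n 2661 z mm pct [-54.5 -53.9 -52.5 -31.5 -25.   -9.5  -3.3]
-20 52 y [-15.3 -12.5  -8.7] z [-54.6 -53.5 -51.4]
-15 152 y [-14.5 -10.6  -5.8] z [-55.  -53.6 -52.2]
-10 224 y [-13.5  -8.3  -1.7] z [-54.6 -53.4 -51.4]
-5 75 y [-11.9  -6.2  -0.2] z [-54.6 -53.4 -24.9]
0 112 y [-13.9 -10.1  -6.1] z [-29.7 -25.7 -24.4]
5 177 y [-13.8  -8.   -2. ] z [-30.3 -25.4 -21.5]
10 571 y [-17.9  -0.9  13.7] z [-53.6 -26.1  -7.6]
15 761 y [-12.9   4.3  17.1] z [-53.4 -25.5  -2.9]
20 536 y [-7.2 11.1 17.5] z [-52.8 -37.5  -4.2]
```

```bash
python3 -m crank '[[[0,0,0,2],[0,0,0,4],[0,0,0,6],[-0.03,0,0.02,8],[-0.03,0,0.05,10],[-0.03,0,0.05,10]]]' - 20; python3 rel.py|sed -n '3,5p'; python3 wing.py | tail -8
```

```text
t: 30.3
eef_pos: [0.5035, 0.2535, 0.1338]
ee_rot: [3.014, -0.478, 0.28]
force: [-1.9, 5.7, 1.8]
width: 0.0121
gripper_force: 20.0
underside in seat axes mm [-0.3  0.1  4.7] phi 0.061 tool z seat [-0.127 -0.096 -0.987]
to seat axis per unit: seat x,y,z in tool: [[0.989, 0.072, -0.127], [0.06, -0.994, -0.096], [-0.133, 0.088, -0.987]]
F seat [0.5 5.9 1.9] M [ 2.09  1.74 -0.53]
-15 199 y [-4.8 -0.1  5.5] z [-55.5 -54.2 -51.2]
-10 202 y [-4.7  0.4  5.5] z [-55.4 -54.  -51.1]
-5 85 y [-4.1  0.9  5.3] z [-55.4 -54.  -52.4]
10 406 y [-16.5   0.6  17.6] z [-54.2 -26.   -6.7]
15 519 y [-13.3   0.8  14.3] z [-54.1 -25.8  -3.8]
20 358 y [-8.9  0.3 10. ] z [-54.  -52.1  -4.7]
25 280 y [-4.6  0.8  6.2] z [-53.7 -52.1 -31.2]
30 209 y [-3.3  0.8  4.8] z [-52.5 -45.4 -31. ]
```

```bash
python3 -m crank '[[[0,-0.06,0.03,2],[0,-0.06,0.06,4],[0,-0.06,0.09,6],[0,-0.06,0.09,6]]]' >/dev/null; python3 rel.py|sed -n '3p;5p'; python3 -m crank '[[[-0.02,-0.02,0.03,2],[-0.02,-0.02,0.06,4],[-0.02,-0.02,0.09,6],[-0.02,-0.02,0.09,6]]]' | grep width; python3 rel.py|sed -n '3,5p'; python3 wing.py | tail -8
```

```text
underside in seat axes mm [-1.3 -0.9  2.1] phi -0.457 tool z seat [-0.129 -0.101 -0.987]
F seat [-0.9 -1.1 -0.6] M [-0.35  2.06 -0.1 ]
width: 0.012
underside in seat axes mm [-1.2  0.6  0.1] phi -0.97 tool z seat [-0.13  -0.099 -0.987]
to seat axis per unit: seat x,y,z in tool: [[0.565, -0.815, -0.13], [-0.825, -0.556, -0.099], [0.009, 0.163, -0.987]]
F seat [-1.3 -0.6 -1.1] M [ 0.25  1.88 -0.2 ]
-15 197 y [-4.6  0.5  5.3] z [-55.6 -54.2 -51.4]
-10 191 y [-4.6  0.5  5.1] z [-55.5 -53.9 -51.4]
-5 97 y [-4.6 -0.   4.6] z [-55.2 -54.  -51.8]
10 374 y [-16.8  -0.5  17.3] z [-54.2 -25.8  -7.9]
15 528 y [-13.5  -0.   14.1] z [-54.1 -25.9  -3.7]
20 349 y [-9.1 -0.   9.7] z [-54.1 -52.   -5.2]
25 264 y [-5.  -0.   5.4] z [-54.1 -52.2 -33.4]
30 224 y [-4.  -0.1  4.2] z [-52.3 -46.4 -30.1]
```

```bash
python3 -m crank '[[[0,0,0,0],[0,0,-0.04,0],[0,0,-0.04,2],[0,0,0,4],[0,0,0.02,6],[0,0,0.02,6]]]' 0.83 | grep width; python3 rel.py|sed -n '1p;3,5p'; python3 wing.py | tail -8
```

```text
width: 0.0148
32.15 [ 0.905  0.019 -1.017  1.083 -0.435 -1.634] [0.5059 0.2536 0.1301] 
underside in seat axes mm [-0.5 -0.3  0.3] phi -1.495 tool z seat [-0.129 -0.1   -0.987]
to seat axis per unit: seat x,y,z in tool: [[0.075, -0.989, -0.129], [-0.993, -0.062, -0.1], [0.091, 0.135, -0.987]]
F seat [-5.1 -4.8  4.8] M [-1.54  3.92 -0.11]
-10 189 y [-3.3  1.8  7. ] z [-53.4 -52.1 -49.4]
-5 58 y [-2.8  1.8  5.9] z [-53.4 -52.3 -50.4]
0 18 y [6.3 6.9 7.5] z [-26.2 -24.8 -24.4]
5 54 y [-18.6   5.9   7.4] z [-39.2 -24.2  -5.1]
10 464 y [-15.3   2.2  17. ] z [-53.5 -25.1  -4.8]
15 498 y [-11.7   1.9  12.9] z [-53.4 -25.5  -3.9]
20 340 y [-8.1 -0.3  7.5] z [-53.9 -51.7  -2.6]
25 351 y [-7.7 -3.   1.2] z [-53.  -47.3 -30.1]
```

```bash
python3 -m crank '[[[-0.02,0.03,0,2],[-0.02,0.03,0,4],[-0.02,0.03,0,4]]]' | grep width; python3 rel.py|sed -n '3,5p'; python3 wing.py | tail -9; python3 look.py pics/k.png
```

```text
width: 0.0151
underside in seat axes mm [-1.3 -1.8  0.1] phi -1.845 tool z seat [-0.13  -0.104 -0.986]
to seat axis per unit: seat x,y,z in tool: [[-0.269, -0.954, -0.13], [-0.953, 0.283, -0.104], [0.136, 0.096, -0.986]]
F seat [ -6.7 -12.    5.4] M [-4.04  4.34  0.3 ]
-15 172 y [-2.   2.7  7.4] z [-53.6 -52.3 -49.9]
-10 188 y [-3.   2.2  6.8] z [-53.5 -52.3 -49.9]
-5 56 y [-2.6  1.9  6.2] z [-53.6 -52.5 -50.4]
0 26 y [5.8 6.7 7.3] z [-31.9 -24.7 -23.5]
5 57 y [-19.7   5.5   7.3] z [-42.  -24.4  -7.3]
10 449 y [-16.5   1.1  16.6] z [-53.6 -25.2  -6.1]
15 516 y [-12.8   1.6  14. ] z [-53.7 -25.4  -3.2]
20 327 y [-8.3 -0.9  6. ] z [-53.8 -51.8  -2.8]
25 359 y [-8.8 -4.3  0.5] z [-53.1 -49.2 -30.1]
159 red in seat mm [[-19.0, -24.0, 5.0], [-17.0, -21.0, 11.0], [-4.0, -12.0, 28.0], [4.0, 0.0, 57.0], [9.0, 9.0, 61.0]]
```

View pics/k.png

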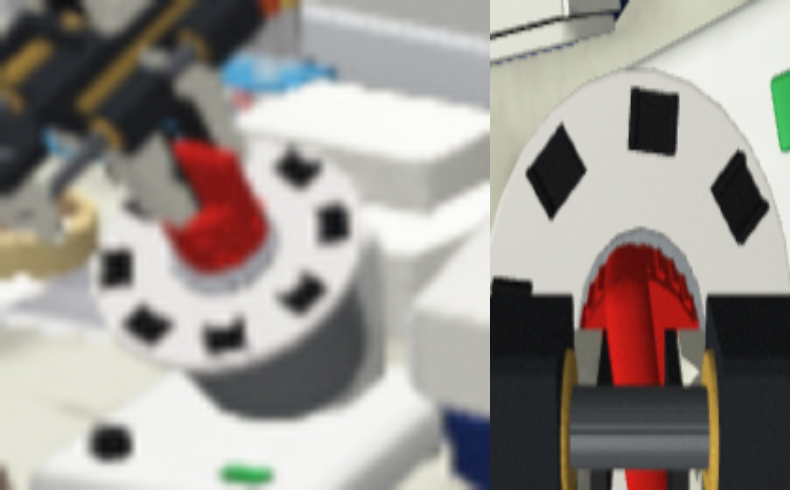

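```bash
python3 -m crank '[[[-0.08,-0.03,0,1.5],[-0.08,-0.03,0,3],[-0.08,-0.03,0,3]]]' | grep width; python3 rel.py|sed -n '1p;3,5p'; python3 wing.py | tail -9
```

```text
width: 0.0157
33.1 [ 0.91   0.022 -1.017  1.076 -0.443 -2.243] [0.5051 0.2517 0.1283] 
underside in seat axes mm [-2.5 -2.  -0.4] phi -2.107 tool z seat [-0.132 -0.107 -0.985]
to seat axis per unit: seat x,y,z in tool: [[-0.504, -0.854, -0.132], [-0.849, 0.518, -0.107], [0.16, 0.058, -0.985]]
F seat [ -4.4 -13.4   7.6] M [-4.39  3.44  0.61]
-15 165 y [-1.   3.7  7.8] z [-54.1 -52.8 -50.4]
-10 188 y [-2.5  2.6  7.3] z [-54.1 -52.7 -50.5]
-5 62 y [-2.5  2.3  7.2] z [-54.1 -52.8 -25. ]
0 37 y [5.4 6.7 7.8] z [-29.5 -24.8 -23.9]
5 71 y [-20.1   5.4   7.8] z [-42.1 -24.5  -7.1]
10 450 y [-17.3   1.5  16.1] z [-53.4 -25.1  -6.7]
15 515 y [-14.    2.   12.9] z [-53.4 -25.1  -3.4]
20 349 y [-9.8 -2.   4.9] z [-53.5 -51.5  -3.8]
25 347 y [-10.4  -5.6  -1. ] z [-52.9 -49.8 -29.8]
```

```bash
python3 -m crank '[[[0,0,0,0],[0,0,0,0],[0,0,0,0],[0,0,0,0],[0,0,-0.5,0],[0,0,-1.5,0],[0,0,-3,0],[0,0,-4,0],[0,0,-4,0]]]' 0.3 | grep -E "force|width|pos"
cat > insp.py <<'E'
import sys
from h import *
s=arm.get_state();im,d=arm.grab_frame("wrist");P=cloud("wrist",d,s)
im2,d2=arm.grab_frame("scene");P2=cloud("scene",d2)
n=np.array([-.5625,-.1210,.8179]);x=np.array([.7996,.1720,.5754]);y=np.array([-.2103,.9776,0])
ctr=np.array([.50972,.25531,.12250]);B=np.c_[x,y,n]
for nm,I,C,dd in(("wrist",im,P,d),("scene",im2,P2,d2)):
    r=(C-ctr)@B*1000; rad=np.hypot(r[...,0],r[...,1]); red=(I[...,0]>90)&(I[...,1]<70)&(I[...,2]<70)&(dd>0)
    disc=(dd>0)&~red&(rad>35)&(rad<57)&(abs(r[...,2])<8); w=(dd>0)&~red&(rad>20)&(rad<24)&(abs(r[...,2])<12)
    z0=np.median(r[disc][:,2]) if disc.any() else 0
    q=r[red&(rad<40)]; t=q[q[:,2]-z0>52]; hub=q[(q[:,2]-z0>26)&(q[:,2]-z0<38)&(np.hypot(q[:,0],q[:,1])>9)]
    print(nm,"disc z",z0.round(1),"washer z",np.median(r[w][:,2]).round(1) if w.any() else None,"wing top z",np.percentile(q[:,2],[95,99]).round(1),"ctr",q.mean(0).round(1),len(t))
    if len(t)>10:
        A=np.c_[t[:,:2],np.ones(len(t))];f=np.linalg.lstsq(A,t[:,2],rcond=None)[0];e,V=np.linalg.eigh(np.cov(t[:,:2].T));print(" wing plane slopes",f.round(3),"mid",t.mean(0).round(1),"wing phi",np.arctan2(V[1,1],V[0,1]).round(2))
    if len(hub)>20:
        A=np.c_[hub[:,:2],np.ones(len(hub))];print(" hub top",np.linalg.lstsq(A,hub[:,2],rcond=None)[0].round(3),len(hub),np.median(hub[:,2]).round(1))
v,u=np.nonzero((im[...,0]>90)&(im[...,1]<70)&(im[...,2]<70)); cu,cv_=int(np.median(u)),int(np.median(v))
a=im[max(0,cv_-75):cv_+75,max(0,cu-75):cu+75,::-1]
cv2.imwrite(sys.argv[1],np.hstack([cv2.resize(a,(400,400)),cv2.resize(im2[155:215,165:225,::-1],(400,400),interpolation=cv2.INTER_CUBIC)]))
E
python3 insp.py pics/m.png
```

```text
eef_pos: [0.4585, 0.2593, 0.2202]
force: [-0.1, 0.1, 0.3]
width: 0.0613
gripper_force: 0.0
wrist disc z -0.2 washer z 3.2 wing top z [59.  59.6] ctr [-0.4 -1.1 44.3] 862
 wing plane slopes [-6.2000e-02  2.8000e-02  5.7528e+01] mid [-1.3 -0.6 57.6] wing phi 1.11
 hub top [1.0000e-03 4.0000e-03 3.0408e+01] 711 30.4
scene disc z 0.6 washer z 2.8 wing top z [59.2 60.3] ctr [-7.4 -5.4 35.8] 60
 wing plane slopes [ 0.235 -0.088 57.693] mid [-2.9 -1.7 57.2] wing phi 1.11
 hub top [ 1.8000e-02 -3.6000e-02  3.1298e+01] 64 30.8
```

View pics/m.png

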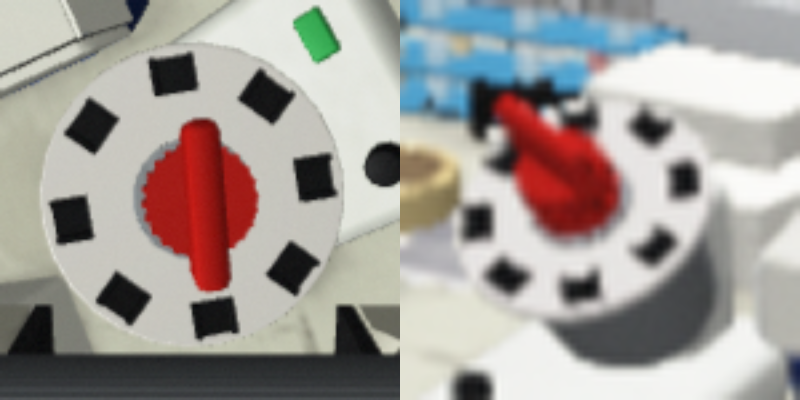

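```bash
python3 -c "
from station import arm
print(arm.job_done())"
```

```text
the job is handed in; nothing more can be done
None
```

The wing nut is fastened on the spindle and released. It was turned back until it locked at the height of the thread start, then run clockwise; the last depth reading put its hub top 27 mm above the washer, which is flush. I handed the job in at about 34 s, and I did not re-check the bystanders with a final picture.

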